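# Balance the pendant lamp and hang it level

### The job

Hang the short pendant lamp from the cradle on the hook of the hanging stand, by the steel link of its sliding hanger, so that it hangs level and still. Its heavy driver sits somewhere inside the closed body: a trial lift shows which way and how far the stiff hanger has to be slid along the lamp to the balance point. Do not drop the lamp, and leave the marker, the tape roll and the screw tin where they are.

Things in the scene. Friction and masses are not known exactly. Their poses are not given: they have to be found in the camera images.
- lamp: short pendant lamp: closed aluminium profile, grey end caps, 46 wide (x) x 320 long (y) x 34 high (z) mm; origin at the centre of its underside, y along its length, z up. With hanger about 0.8 kg. A driver weighing half of that is fixed somewhere inside, out of sight: the balance point lies up to about 50 mm to either side of the middle, differently each time
- hanger (a joint): place of the grey sliding hanger along the lamp in m: 0 at the middle, positive towards the lamp's +y, stops at -0.11 and 0.11. It slides in the lamp's track with a stiff friction of about 8 N and stays where it is left. The lamp lies loose in the cradle, so pushing the hanger first moves the lamp some mm, until it meets an end stop
- fork (a point): middle of the hanger's fork, 60 mm above the lamp's underside, the place to push it along. The fork is 21 wide (lamp's x) x 46 long (y) mm from 40 to 80 mm above the lamp's underside, above that only 26 mm long, up to 98 mm. It stands on a foot 51 x 60 x 6 mm that rides on the lamp's top
- hanger_pivot (a point): pivot in the fork, 90 mm above the lamp's underside: link and lamp swing on it about the lamp's x axis, nearly free, so a lamp held by the link sinks at its heavy end. The centre of mass is about 68 mm below the pivot: hanging clear of everything the lamp tilts by about atan(e / 0.074 m), e being how far the hanger must still be slid towards the low end
- eye (a point): middle of the upper inner edge of the window in the steel link: a flat rectangular eye, 36 wide (lamp's y) x 54 high x 8 thick (x) mm, from 7 mm below the pivot to 47 mm above it; window 24 wide x 29 high mm, open along x. This point is 38 mm above the pivot. The link stands upright at first; grip it across its 36 mm above the fork. Axes as the link: z up along it, x through the window
- cradle: fixed plywood cradle, 104 (x) x 400 (y) x 12 (z) mm with a trough along y: its smooth plastic floor is 15 mm above the bench, the side rails 300 mm long and 20 mm high above the floor leave 56 mm, the low end stops (9 mm above the floor) leave 333 mm. Origin at the centre of its underside
- stand: fixed hanging stand: grey base plate 150 (x) x 110 (y) x 10 mm, upright tube 112 mm behind the hook's seat (towards the stand's +x) up to 0.275 m high, and a horizontal hook rod 8 mm thick that reaches from it towards the stand's -x. Origin on the bench right below the hook's seat; x from the hook towards the tube, z up
- hook_seat (a point): top of the rod at the lowest point of the hook, 0.26 m above the bench; axes as the stand. From here the rod rises to its upturned red tip, 30 mm further to -x, whose top is 14 mm higher than this point; towards the tube the rod rises by 6 mm
- marker: black felt marker lying on the bench, 17 x 138 x 17 mm, leave alone
- tape: roll of black tape lying flat, 91 mm across, 18 mm high, leave alone
- tin: flat round screw tin with green lid, 66 mm across, 22 mm high, leave alone

How it is judged:
At the end, for the whole second after the job is handed in: The lamp hangs by its link from the hook alone (link's eye within 15 mm of the hook's seat, lamp's underside more than 0.11 m above the bench), its length level within 4 degrees (0.07 rad), upright within 0.2 rad, at rest (below 0.03 m/s and 0.2 rad/s) (distance between eye and hook_seat below 0.015 m and contact force between lamp and stand above 5 N and angle between lamp's own y axis and vertical between 1.501 and 1.641 rad and angle between lamp's own z axis and vertical below 0.2 rad and height (world z) of lamp above 0.11 m and linear speed of lamp below 0.03 m/s and angular speed of lamp below 0.2 rad/s); the robot touches nothing.
It fails at once if the lamp is dropped or flung (moves faster than 0.8 m/s) (linear speed of lamp above 0.8 m/s).
It fails at once if the marker is moved by more than 3 cm (distance of marker from where it was at the start of the episode above 0.03 m).
It fails at once if the tape roll is moved by more than 3 cm (distance of tape from where it was at the start of the episode above 0.03 m).
It fails at once if the screw tin is moved by more than 3 cm (distance of tin from where it was at the start of the episode above 0.03 m).
It also fails if it takes over 72 s, if anything falls off the work surface, if the arm or the gripper's body presses on something with over 40 N, if the wrist force passes 120 N, or if a joint passes its speed limit or range.

### The arm

A 6-joint arm with a two-finger parallel gripper is mounted at the origin on a cart in front of the work surface, level with it; the furniture and walls round the work are solid. World frame = base frame: x ahead of the robot, y to its left, z up, the work surface at z = 0. Lengths are in m, angles in rad, forces in N, time in s.
With the tool pointing down it reaches from about 0.325 to 0.775 m from the base axis. Payload 5.5 kg.
Tool frame: the origin (TCP) lies between the finger pads; the fingertips stand 8 mm ahead of it and the grasp point (between the pads) lies 11 mm behind it (tcp_to_tips is the distance from the TCP to the fingertips, in m); z points along the fingers, y is the direction in which the jaws open and shut (so a half turn about z gives the same grasp; the last joint's range is limited). The gripper opens to 88 mm and grips with 3 to 60 N. Pads are 20 mm wide; open, the fingers measure 115 mm over their backs; the gripper's body (75 mm by 178 mm) begins 61 mm behind the grasp point.
Start: joints at [1.101, 0.091, 1.231, -0, 1.82, -0.057], TCP at [0.241, 0.55, 0.231] pointing down, gripper open.
Joint ranges: [-2.87, 2.87], [-0.86, 2.18], [0.17, 2.46], [-1.51, 4.65], [0.06, 2.69], [-2.65, 2.65]. Speed limits (rad/s): [2.57, 2.57, 3.01, 3.14, 3.14, 3.14].

### API

Orientations are given as a unit quaternion [w, x, y, z].
In Python, from bench import * gives the robot as it stands. Calls block until the motion is done:
- move_to(position, orientation): joint-space move of the TCP to a pose.
- move_l(position, speed=0.15, orientation=None): straight line of the TCP; orientation=None keeps the orientation; speed is the mean speed in m/s.
- movej(angles): joint-space move.
- gripper_open() and close(): open the fingers fully, or close them until they stop; the grip force is fixed at half the most.
- hold(seconds).
- inverse_kinematics(position, orientation): joint angles nearest the present ones, or None.
- state(): the state.
- get_image(name): name is "scene" or "top" or "wrist"; returns a dict with "frame" (420x560x3 uint8, blue, green, red), "depth" (420x560 float32, m along the optical axis (not along the pixel's ray), 0 where there is no reading), "camera_matrix" (3x3 intrinsics, pixels), "k1" (the pictures are not rectified: a ray, as slopes to the right and down, at radius r is drawn at 1 + k1 r^2 times it, then the intrinsics apply), "view" (4x4, takes a point from world to camera coordinates). Camera axes: x right, y up, looking along -z (the intrinsics and any distortion apply to the point x, -y, -z); pixel columns grow to the right and rows downward; lengths in m; the calibration is good to about 2 mm. A picture is of the moment at which its call begins.
A pose or a line that the arm cannot do raises IKError and nothing moves.
- job_done(): hands the job in, once; it reports no verdict.
The state is a dict: "time": time; "joint_pos": joint angles; "dq": joint speeds; "joint_torque": joint torques, N m; "ee_pos": TCP position; "ee_rot": TCP orientation; "ft_force": force on the tool from outside, world axes, zero at the start; "moment": the same for the moment, N m; "finger_gap": finger opening in m.
Only numpy, scipy, OpenCV 4.12 (cv2) and the standard library are available. Lean on these libraries where they do the work, as an engineer would, in place of code of your own. Each camera call takes 0.05 s, during which the arm holds its last target. There are 200 camera calls.

## Working session

There is one attempt and no reset: what is moved stays moved. The work goes in short steps, each a Python script; the robot and the scene stay as the last script left them, time stands still between calls to the robot, and variables do not carry over. Pictures are saved under pics/ and viewed, about 8 in all and at most 12, crops included, and the job is handed in when it is done.

```bash
mkdir -p pics; ls; cat > h.py <<'E'
from bench import *
import numpy as np, cv2
def snap(n):
    return get_image(n)
def px2w(im,u,v,z=None,depth=None):
    """pixel -> world, on plane z or by depth"""
    K=np.array(im["camera_matrix"]);V=np.array(im["view"])
    d=np.array([(u-K[0,2])/K[0,0],(v-K[1,2])/K[1,1]]);s=d.copy()
    for _ in range(20): s=d/(1+im["k1"]*(s@s))
    ray=V[:3,:3].T@np.array([s[0],-s[1],-1]);c=-V[:3,:3].T@V[:3,3]
    if z is not None: t=(z-c[2])/ray[2]
    else: t=im["depth"][int(round(v)),int(round(u))] if depth is None else depth
    return c+t*ray
def cloud(im):
    """world points HxWx3"""
    K=np.array(im["camera_matrix"]);V=np.array(im["view"])
    v,u=np.mgrid[:420,:560];d=np.stack([(u-K[0,2])/K[0,0],(v-K[1,2])/K[1,1]],-1);s=d.copy()
    for _ in range(20): s=d/(1+im["k1"]*(s**2).sum(-1,keepdims=True))
    D=im["depth"][...,None];P=np.concatenate([s[...,:1]*D,-s[...,1:]*D,-D],-1)
    return (P-V[:3,3])@V[:3,:3]
E
python3 - <<'E'
from h import *
a=snap("top");b=snap("scene")
cv2.imwrite("pics/top.png",cv2.resize(a["frame"],(800,600)));cv2.imwrite("pics/scene.png",cv2.resize(b["frame"],(800,600)))
np.savez("pics/top.npz",**{k:np.array(v) for k,v in a.items()});np.savez("pics/scene.npz",**{k:np.array(v) for k,v in b.items()})
for i in(a,b):
    V=np.array(i["view"]);print(-V[:3,:3].T@V[:3,3],V[2,:3])
s=state();print(s)
E
```

```text
pics
[ 0.37233867 -0.01332633  1.22551683] [-0.16197754 -0.01512556  0.98667852]
[-0.17870853 -0.4502551   1.11128573] [-0.58796452 -0.34653312  0.73089843]
{'time': 0.1, 'joint_pos': array([ 1.10129345e+00,  9.18078796e-02,  1.23172644e+00,  5.31977501e-07,
        1.81977864e+00, -5.66762851e-02]), 'dq': array([ 0.00152795, -0.00068591, -0.00279862,  0.00053487, -0.00140651,
        0.00058457]), 'joint_torque': array([ 1.78854087e-03, -4.47855520e+01, -4.07569849e+01,  6.99977833e-02,
        2.84710183e-02, -8.02335444e-05]), 'ee_pos': array([0.2406029 , 0.54939124, 0.22962741]), 'ee_rot': array([-2.23944044e-04,  2.04950521e-01,  9.78771957e-01, -8.30486533e-04]), 'ft_force': array([-0.50428114,  0.84348892, -0.58962156]), 'moment': array([-0.00275215, -0.02308668,  0.0068327 ]), 'finger_gap': 0.0878863393124225}
```

View pics/top.png

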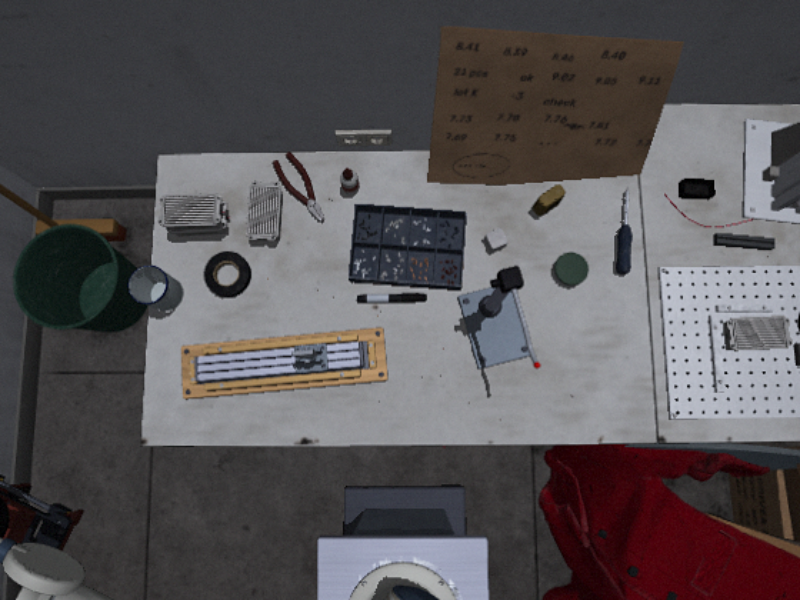

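View pics/scene.png

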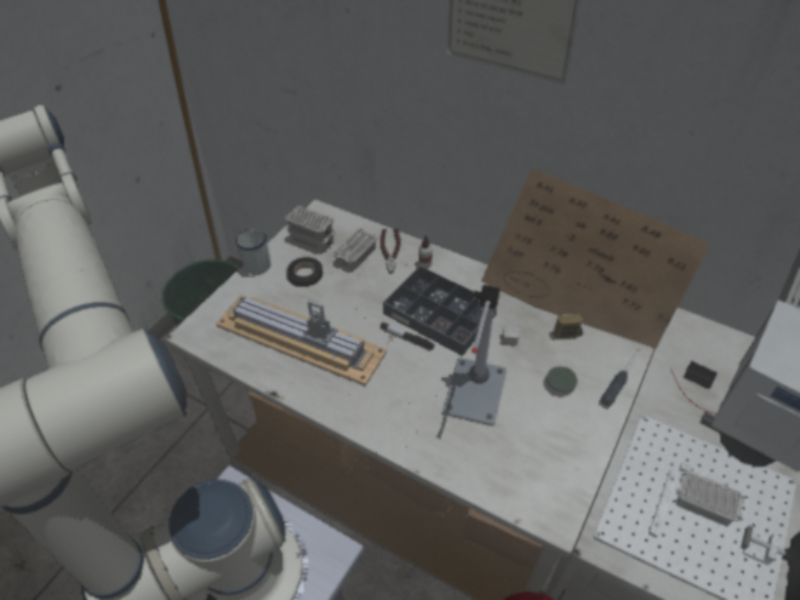

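```bash
python3 - <<'E'
from h import *
for n in("top","scene"):
    a=dict(np.load(f"pics/{n}.npz"));W=cloud(a);F=a["frame"].astype(int)
    x,y,z=W[...,0],W[...,1],W[...,2]
    ok=a["depth"]>0
    red=ok&(F[...,2]>140)&(F[...,1]<60)&(F[...,0]<60)&(z>.1)&(x>.2)&(x<.8)&(abs(y)<.5);print(n,"red tip",red.sum(),W[red].mean(0) if red.any() else 0)
    r=ok&(x>.2)&(x<.8)&(y<0)&(y>-.4)&(z>.2)
    for lo in np.arange(.2,.3,.01):
        m=r&(z>=lo)&(z<lo+.01)
        if m.any(): print("stand %.2f"%lo,m.sum(),W[m].min(0).round(3),W[m].max(0).round(3),np.median(W[m],0).round(3))
    l=ok&(x>.25)&(x<.55)&(y>-.05)&(y<.45)
    for lo in(.02,.035,.045,.055,.07,.1,.115,.13,.15):
        m=l&(z>=lo)&(z<lo+.013)
        if m.sum()>3:
            (cx,cy),wh,an=cv2.minAreaRect(W[m][:,:2].astype(np.float32));print("lamp %.3f"%lo,m.sum(),np.round([cx,cy,*wh,an],3),np.median(W[m],0).round(3))
# colour: wood cradle in top
    wood=l&(F[...,2]-F[...,0]>50)&(z<.04)
    print("wood",wood.sum(),cv2.minAreaRect(W[wood][:,:2].astype(np.float32)))
a=dict(np.load("pics/top.npz"));f=a["frame"]
c=np.hstack([cv2.resize(f[180:290,300:400],(400,440),interpolation=2),cv2.resize(f[215:290,120:280],(400,440),interpolation=2)]);cv2.imwrite("pics/crop1.png",c)
E
```

```text
top red tip 8 [ 0.44804133 -0.20907284  0.27265187]
stand 0.20 4 [ 0.572 -0.178  0.2  ] [ 0.58  -0.163  0.208] [ 0.577 -0.166  0.201]
stand 0.21 4 [ 0.571 -0.175  0.211] [ 0.58  -0.163  0.215] [ 0.577 -0.165  0.212]
stand 0.24 5 [ 0.564 -0.176  0.246] [ 0.573 -0.161  0.25 ] [ 0.566 -0.165  0.247]
stand 0.25 67 [ 0.458 -0.209  0.251] [ 0.594 -0.144  0.26 ] [ 0.487 -0.198  0.258]
stand 0.26 256 [ 0.442 -0.215  0.26 ] [ 0.602 -0.145  0.27 ] [ 0.547 -0.186  0.264]
stand 0.27 193 [ 0.444 -0.212  0.27 ] [ 0.6   -0.158  0.277] [ 0.581 -0.175  0.272]
lamp 0.020 603 [0.476 0.229 0.083 0.359 5.013] [0.468 0.215 0.03 ]
lamp 0.035 1061 [0.475 0.231 0.081 0.319 4.843] [0.473 0.25  0.045]
lamp 0.045 1739 [0.475 0.231 0.051 0.319 4.903] [0.474 0.239 0.049]
lamp 0.055 125 [0.476 0.246 0.05  0.24  3.606] [0.471 0.165 0.056]
lamp 0.070 9 [4.710e-01 1.640e-01 2.000e-03 3.900e-02 8.233e+00] [0.472 0.152 0.078]
lamp 0.100 46 [4.8000e-01 1.6600e-01 3.1000e-02 2.6000e-02 8.9443e+01] [0.477 0.168 0.11 ]
lamp 0.115 9 [4.7600e-01 1.6600e-01 9.0000e-03 3.5000e-02 1.5601e+01] [0.478 0.165 0.121]
lamp 0.150 35 [
[... 915 characters left out ...]
9]
lamp 0.035 772 [0.476 0.23  0.083 0.322 4.832] [0.47  0.246 0.045]
lamp 0.045 921 [0.478 0.23  0.056 0.32  5.421] [0.476 0.232 0.048]
lamp 0.055 73 [0.483 0.167 0.048 0.06  9.656] [0.476 0.155 0.057]
lamp 0.070 45 [ 0.482  0.167  0.02   0.048 12.334] [0.477 0.164 0.077]
lamp 0.100 54 [0.484 0.169 0.024 0.037 3.943] [0.482 0.167 0.108]
lamp 0.115 20 [4.8100e-01 1.6700e-01 3.5000e-02 1.3000e-02 8.9936e+01] [0.484 0.172 0.12 ]
lamp 0.130 21 [0.484 0.167 0.01  0.038 3.759] [0.483 0.157 0.138]
lamp 0.150 17 [4.8300e-01 1.6900e-01 3.1000e-02 7.0000e-03 8.8542e+01] [0.484 0.17  0.151]
wood 14 ((0.458082377910614, 0.092565156519413), (0.010704577900469303, 0.11790818721055984), 4.299473762512207)
```

View pics/crop1.png

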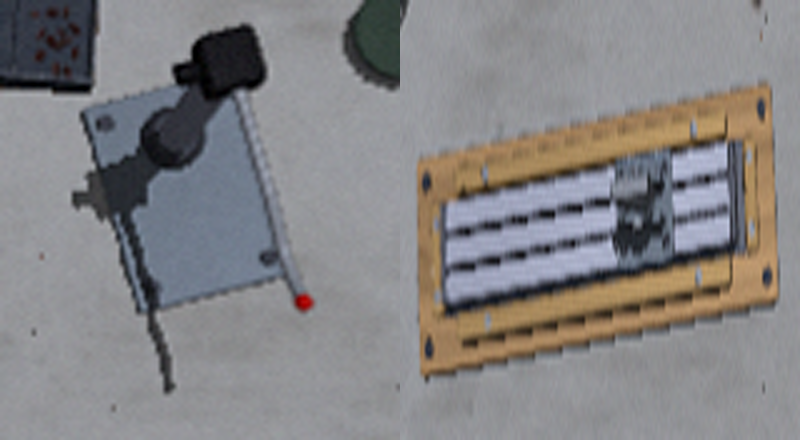

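```bash
cat >> h.py <<'E'
YC=np.deg2rad(4.9); C=np.array([.4768,.2295]); U=np.array([-np.sin(YC),np.cos(YC)])
def q(psi): return [0,-np.sin(psi/2),np.cos(psi/2),0]   # tool down, jaws along lamp y at yaw psi
def on(s,z): return [*(C+s*U),z]                        # point on cradle axis
def ft(n=10):
    r=[]
    for _ in range(n): hold(.02); r.append(state()["ft_force"])
    return np.mean(r,0)
def tilt(psi,c,name="top",show=False,zmax=.4):
    """slope of lamp along y: robust line fit z(s) over lamp ends"""
    im=snap(name);W=cloud(im);u=np.array([-np.sin(psi),np.cos(psi)]);d=W[...,:2]-c
    s=d@u;t=d@np.array([u[1],-u[0]])
    m=(im["depth"]>0)&(abs(t)<.018)&(abs(s)>.07)&(abs(s)<.2)&(W[...,2]>.025)&(W[...,2]<zmax)
    S,Z=s[m],W[...,2][m]
    for _ in range(5):
        p=np.polyfit(S,Z,1);r=Z-np.polyval(p,S);k=abs(r)<max(.004,1.5*np.median(abs(r)));S,Z=S[k],Z[k]
    return np.arctan(p[0]),p,len(S),S.min(),S.max(),im
E
python3 - <<'E'
from h import *
for n in("top","scene"):
    a=dict(np.load(f"pics/{n}.npz"));W=cloud(a)
    m=(a["depth"]>0)&(W[...,2]>.245)&(W[...,2]<.28)&(W[...,0]>.44)&(W[...,0]<.55)&(W[...,1]<-.14)&(W[...,1]>-.25)
    P=W[m]; vx,vy,x0,y0=cv2.fitLine(P[:,:2].astype(np.float32),cv2.DIST_HUBER,0,.01,.01).ravel()
    print(n,m.sum(),np.degrees(np.arctan2(vy,vx)),"y at x=.475:",y0+(.475-x0)*vy/vx,"xmin",np.percentile(P[:,0],2))
    k=np.argsort(P[:,0]);print([tuple(np.round([P[i,0],P[i,1],P[i,2]],3)) for i in k[::max(1,len(k)//14)]])
gripper_open()
s=-.062
move_to(on(s,.23),q(YC));move_l(on(s,.120),.12)
hold(.3);f0=ft()
close();hold(.3);print("gap",state()["finger_gap"],"f0",f0,"grip",ft())
move_l(on(s,.132),.04);hold(.5);f1=ft()
print("lift",f1,f1-f0,state()["moment"])
t=tilt(YC,C);print(np.degrees(t[0]),t[1:5],state()["time"])
cv2.imwrite("pics/lift1.png",cv2.resize(t[5]["frame"][180:300,100:280],(800,533),interpolation=2))
E
```

```text
top 189 14.399079 y at x=.475: -0.20213418 xmin 0.44430223643950395
[(np.float64(0.442), np.float64(-0.21), np.float64(0.268)), (np.float64(0.449), np.float64(-0.205), np.float64(0.271)), (np.float64(0.456), np.float64(-0.209), np.float64(0.264)), (np.float64(0.465), np.float64(-0.208), np.float64(0.261)), (np.float64(0.472), np.float64(-0.207), np.float64(0.257)), (np.float64(0.479), np.float64(-0.205), np.float64(0.255)), (np.float64(0.487), np.float64(-0.195), np.float64(0.262)), (np.float64(0.493), np.float64(-0.194), np.float64(0.262)), (np.float64(0.502), np.float64(-0.194), np.float64(0.263)), (np.float64(0.509), np.float64(-0.194), np.float64(0.263)), (np.float64(0.516), np.float64(-0.194), np.float64(0.261)), (np.float64(0.524), np.float64(-0.19), np.float64(0.264)), (np.float64(0.531), np.float64(-0.186), np.float64(0.265)), (np.float64(0.539), np.float64(-0.186), np.float64(0.267)), (np.float64(0.547), np.float64(-0.182), np.float64(0.263))]
scene 103 14.304053 y at x=.475: -0.20369704 xmin 0.44784149518909266
[(np.float64(0.445), np.float64(-0.211), np.float64(0.271)), (n
[... 493 characters left out ...]
p.float64(-0.191), np.float64(0.262)), (np.float64(0.515), np.float64(-0.191), np.float64(0.264)), (np.float64(0.522), np.float64(-0.193), np.float64(0.266)), (np.float64(0.531), np.float64(-0.189), np.float64(0.262)), (np.float64(0.537), np.float64(-0.189), np.float64(0.264)), (np.float64(0.544), np.float64(-0.185), np.float64(0.267))]
gap 0.03586114278045377 f0 [-0.22008162  0.15630497 -0.08804746] grip [-0.47580944  1.49624523  0.07855737]
lift [-0.12831161 -0.57892026 -7.08737481] [ 0.09177002 -0.73522523 -6.99932735] [-0.05100569  0.05244709  0.03308432]
-35.559724754833894 (array([-0.71486699,  0.1517891 ]), 158, np.float64(-0.14190673330811035), np.float64(0.17696408402082883)) 5.9917
```

View pics/lift1.png

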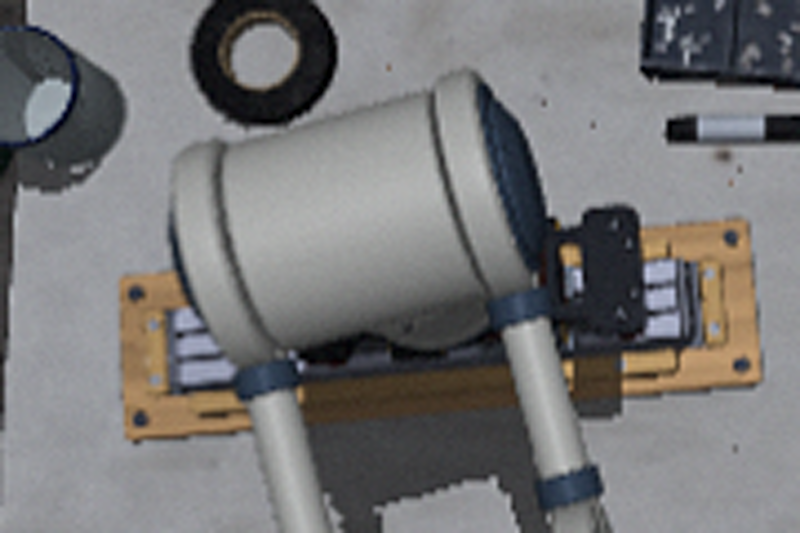

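```bash
cat >> h.py <<'E'
def prof(psi,c,zmax,names=("top","scene"),w=.02):
    """median z per 20 mm bin along the lamp"""
    u=np.array([-np.sin(psi),np.cos(psi)]);out={}
    for n in names:
        im=snap(n);W=cloud(im);d=W[...,:2]-np.array(c);s=d@u;t=d@np.array([u[1],-u[0]])
        m=(im["depth"]>0)&(abs(t)<w)&(abs(s)<.24)&(W[...,2]>.02)&(W[...,2]<zmax)
        b=np.round(s/.02).astype(int);out[n]=im
        print(n,[(int(k*20),round(float(np.median(W[...,2][m&(b==k)]))*1000),int((m&(b==k)).sum())) for k in range(-12,13) if (m&(b==k)).sum()>3])
    return out
E
python3 - <<'E'
from h import *
s=-.062
prof(YC,C,.12)
move_l(on(s,.215),.06);hold(1.5)
print(ft(),state()["time"])
o=prof(YC,C,.24)
cv2.imwrite("pics/lift2.png",cv2.resize(o["scene"]["frame"][170:300,120:320],(800,520),interpolation=2))
E
```

```text
top [(-180, 24, 49), (-160, 63, 92), (-140, 65, 80), (-100, 65, 28), (-80, 65, 6), (-40, 61, 4), (20, 55, 4), (40, 56, 7), (80, 53, 6), (120, 52, 22), (140, 50, 95), (160, 46, 67), (180, 24, 38)]
scene [(-180, 23, 35), (-160, 57, 106), (-140, 63, 88), (-120, 62, 81), (-100, 62, 89), (-80, 78, 130), (-60, 80, 92), (-40, 67, 54), (-20, 57, 65), (0, 55, 71), (20, 55, 67), (40, 53, 71), (60, 53, 72), (80, 51, 68), (100, 50, 70), (120, 50, 22)]
[ 0.2526392   0.16584797 -8.13035374] 9.2917
top [(-180, 178, 139), (-160, 184, 138), (-140, 176, 83), (-100, 161, 34), (-80, 156, 4), (-40, 125, 10), (-20, 118, 17), (0, 111, 6), (20, 97, 4), (40, 90, 21), (60, 82, 25), (80, 70, 19), (100, 62, 34), (120, 56, 7), (160, 24, 14), (180, 24, 32)]
scene [(-180, 169, 164), (-160, 179, 102), (-140, 171, 94), (-120, 162, 96), (-100, 165, 118), (-80, 186, 185), (-60, 179, 132), (-40, 191, 124), (-20, 115, 76), (0, 106, 65), (20, 96, 64), (40, 88, 62), (60, 78, 55), (80, 69, 60), (100, 58, 57), (120, 53, 9), (160, 22, 17), (180, 22, 15)]
```

View pics/lift2.png

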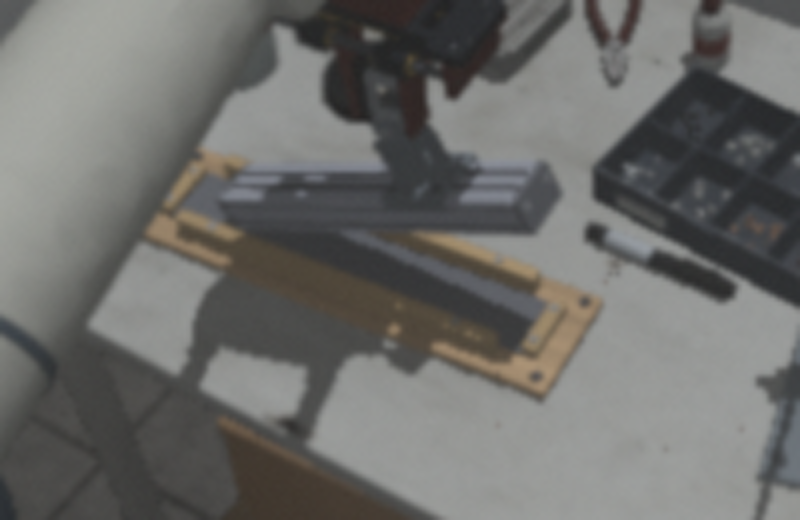

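```bash
python3 - <<'E'
from h import *
s=-.062
move_l(on(s,.122),.06);move_l(on(s,.1195),.03);hold(.2);print(ft(5))
gripper_open();hold(.2)
move_l(on(s,.088),.06);f0=ft(5);close();hold(.2);print("gap",state()["finger_gap"],state()["ee_pos"],ft(5)-f0)
for t in (-.045,-.033,-.0225):
    move_l(on(t,.088),.04);print(t,ft(5)-f0)
print((np.array(state()["ee_pos"][:2])-C)@U)
gripper_open();hold(.2)
move_l(on(-.0225,.120),.06);f0=ft(5);close();hold(.2);print("gap",state()["finger_gap"],ft(5)-f0)
prof(YC,C,.10)
move_l(on(-.0225,.175),.06);hold(1.5);print("lift",ft()-f0,state()["time"])
o=prof(YC,C,.18)
cv2.imwrite("pics/lift3.png",cv2.resize(o["scene"]["frame"][170:300,120:320],(800,520),interpolation=2))
E
```

```text
[ 0.88394351  0.10893079 -2.60801513]
gap 0.04541503538844067 [0.48209212 0.16781291 0.08804406] [-0.00393763  0.74478715  0.29158144]
-0.045 [ 0.2040562  -6.1517942   1.20180647]
-0.033 [ 0.59313703 -6.17855158  0.982859  ]
-0.0225 [ 0.83922788 -6.36179586  1.55299052]
-0.02359436819861668
gap 0.03583659784715921 [ 0.10799712 -5.21276132  2.07386187]
top [(-180, 23, 44), (-160, 37, 48), (-140, 49, 111), (-120, 48, 108), (-100, 49, 112), (-60, 54, 14), (-40, 55, 13), (60, 49, 4), (80, 48, 14), (120, 48, 12)]
scene [(-180, 24, 29), (-160, 35, 63), (-140, 47, 85), (-120, 47, 89), (-100, 47, 83), (-80, 47, 80), (-60, 48, 88), (-40, 63, 128), (-20, 61, 79), (0, 54, 60), (20, 47, 65), (40, 47, 73), (60, 47, 72), (80, 48, 72), (100, 46, 75), (120, 47, 67), (140, 46, 52)]
lift [ 0.2614152   0.08880052 -8.17425328] 21.975
top [(-180, 24, 48), (-160, 99, 50), (-140, 105, 121), (-120, 105, 123), (-100, 105, 118), (-80, 104, 14), (-60, 108, 9), (-40, 111, 23), (20, 102, 8), (80, 101, 18), (100, 100, 6), (120, 101, 12), (140, 100, 12)]
scene [(-180, 23, 37), (-160, 92, 73), (-140, 104, 99), (-120, 104, 86), (-100, 103, 93), (-80, 102, 97), (-60, 104, 101), (-40, 125, 171), (-20, 133, 137), (0, 125, 90), (20, 101, 67), (40, 100, 81), (60, 99, 80), (80, 98, 83), (100, 99, 79), (120, 98, 82), (140, 98, 42), (160, 22, 15), (180, 21, 14)]
```

View pics/lift3.png

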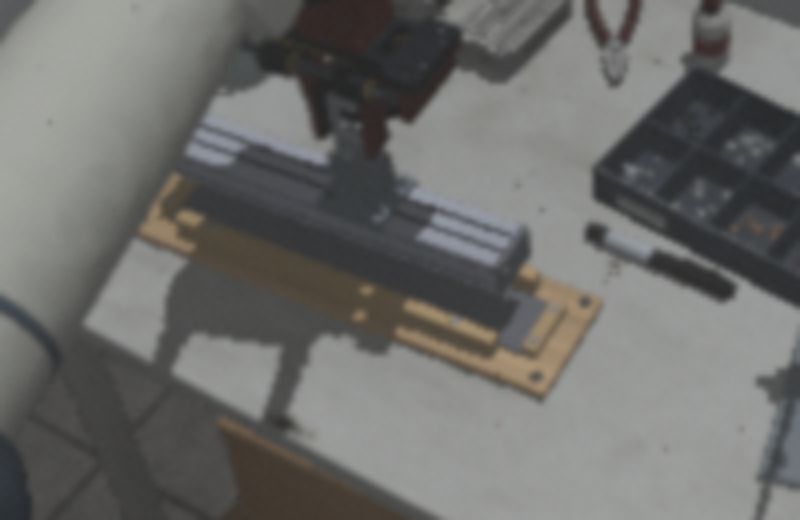

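```bash
cat >> h.py <<'E'
PS=np.deg2rad(14.35); SEAT=np.array([.476,-.2027]); X=np.array([np.cos(PS),np.sin(PS)])
def hk(d,eye): return [*(SEAT+d*X),eye-.023]   # TCP so that the eye is at stand x=d, height eye
E
python3 - <<'E'
from h import *
p=state()["ee_pos"];move_l([p[0],p[1],.256],.1)
move_l(hk(-.085,.279),.12,q(PS));hold(1.2)
print(state()["ee_pos"],hk(-.085,.279),ft(),state()["finger_gap"],state()["time"])
for n in("scene","top"):
    im=snap(n);W=cloud(im);F=im["frame"].astype(int);np.savez(f"pics/ap_{n}.npz",**{k:np.array(v) for k,v in im.items()})
    K=np.array(im["camera_matrix"]);V=np.array(im["view"])
    for lab,P in(("seat",[*SEAT,.26]),("eye",[*(SEAT-.085*X),.279])):
        c=V[:3,:3]@np.array(P)+V[:3,3];a=np.array([c[0],-c[1]])/-c[2];a*=1+im["k1"]*(a@a);print(n,lab,K[0,0]*a[0]+K[0,2],K[1,1]*a[1]+K[1,2])
    if n=="scene":
        u,v=int(K[0,0]*a[0]+K[0,2]),int(K[1,1]*a[1]+K[1,2]);u0,v0=u-60,v-45;print("crop",u0,v0)
        cv2.imwrite("pics/ap.png",cv2.resize(im["frame"][v0:v0+105,u0:u0+140],(800,600),interpolation=2))
prof(PS,SEAT-.085*X,.25)
E
```

```text
[ 0.39364624 -0.2237691   0.25600178] [np.float64(0.3936520157114551), np.float64(-0.22376678626685997), 0.256] [-0.01562898  0.16578801 -8.10905976] 0.035912232998044934 28.2083
scene seat 333.3737687789894 238.9460602633688
scene eye 326.63081139375515 261.03344805905215
crop 266 216
top seat 371.3049698084052 242.91568470284258
top eye 384.38263678553255 280.34342290790886
top [(20, 190, 41), (60, 182, 44), (80, 182, 147), (100, 181, 149), (120, 181, 149), (140, 180, 147), (160, 179, 146), (180, 179, 138)]
scene [(-140, 185, 17), (-120, 186, 166), (-100, 186, 160), (-80, 185, 162), (-60, 184, 154), (-40, 183, 152), (-20, 195, 182), (0, 218, 240), (20, 191, 159), (40, 181, 147), (60, 181, 143), (80, 180, 146), (100, 179, 147), (120, 179, 141), (140, 178, 137), (160, 177, 142), (180, 177, 114)]
```

View pics/ap.png

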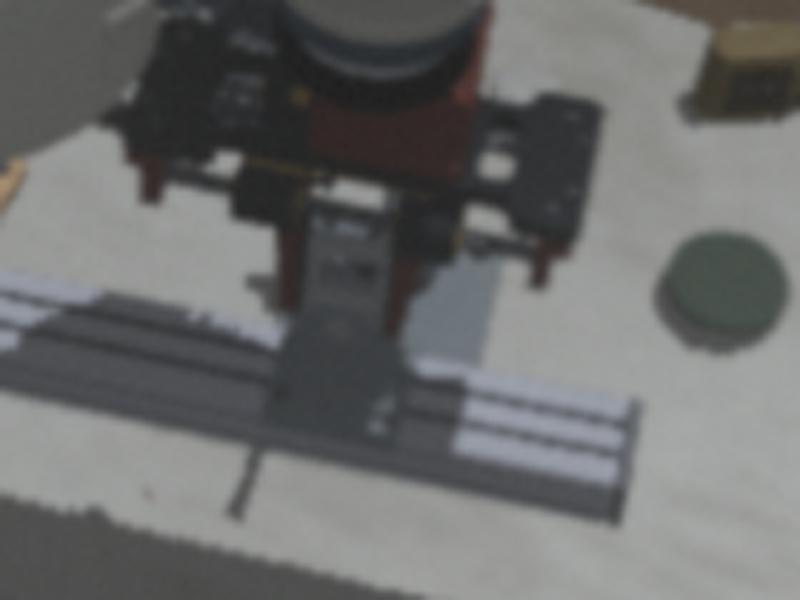

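```bash
python3 - <<'E'
from h import *
f0=ft()
def go(d,e,v):
    move_l(hk(d,e),v);f=ft(5)-f0;print(d,e,f.round(2));return np.linalg.norm(f)
for d,e in((-.045,.279),(-.036,.279),(-.028,.279),(-.016,.279),(-.008,.273),(0,.267)):
    if go(d,e,.05)>3: print("STOP");break
else:
    for e in(.264,.262,.260,.258,.256):
        if go(0,e,.03)>6.5: break
print(state()["time"],state()["ee_pos"])
im=snap("scene");cv2.imwrite("pics/in.png",cv2.resize(im["frame"][190:295,260:400],(800,600),interpolation=2))
E
```

```text
-0.045 0.279 [-0.36 -0.69 -0.33]
-0.036 0.279 [ 0.1  -0.22 -0.48]
-0.028 0.279 [-0.4  -0.17  0.06]
-0.016 0.279 [-0.36 -0.17 -0.51]
-0.008 0.273 [-0.05 -0.37 -0.21]
0 0.267 [-0.41 -0.61 -0.65]
0 0.264 [-0.07 -0.71 -0.28]
0 0.262 [-0.48 -0.4  -0.25]
0 0.26 [-0.11 -0.27  0.15]
0 0.258 [-2.23  0.93  8.46]
33.0917 [ 0.47615993 -0.20277148  0.23630884]
```

View pics/in.png

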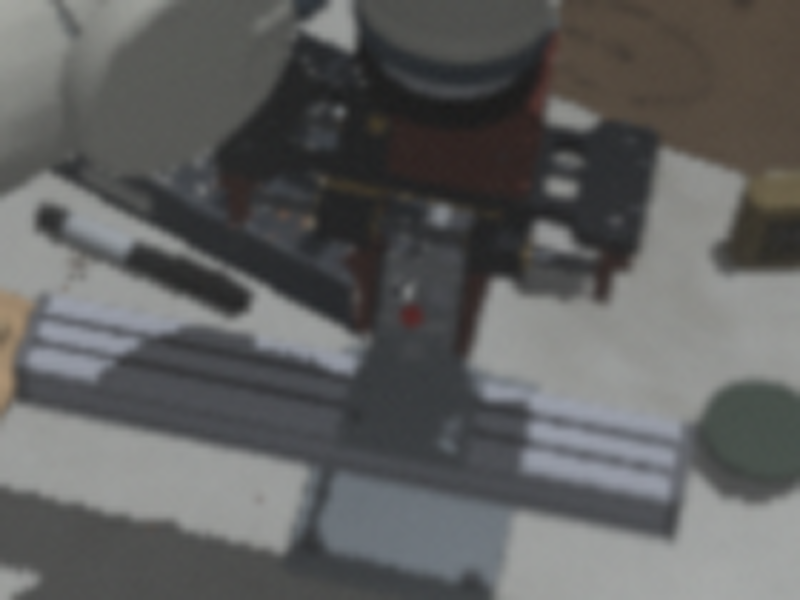

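```bash
python3 - <<'E'
from h import *
gripper_open();hold(.3)
move_l(hk(0,.37),.08);p=hk(-.06,.42);move_l(p,.12)
hold(3);prof(PS,SEAT,.25);im=snap("scene")
hold(1);o=prof(PS,SEAT,.25)
print(np.abs(im["frame"].astype(int)-o["scene"]["frame"])[190:300,240:400].max(),state()["time"],ft())
cv2.imwrite("pics/hung.png",cv2.resize(o["scene"]["frame"][180:300,250:410],(800,600),interpolation=2))
E
```

```text
top [(-100, 167, 72), (-80, 166, 134), (-60, 166, 136), (-40, 166, 112), (-20, 173, 48), (0, 173, 95), (20, 171, 175), (40, 163, 137), (60, 163, 137), (80, 162, 136), (100, 162, 139), (120, 161, 133), (140, 161, 137), (160, 161, 140), (180, 160, 125)]
scene [(-140, 163, 13), (-120, 165, 140), (-100, 165, 129), (-80, 165, 130), (-60, 164, 139), (-40, 164, 134), (-20, 180, 195), (0, 189, 203), (20, 172, 172), (40, 161, 136), (60, 161, 132), (80, 160, 133), (100, 160, 123), (120, 160, 123), (140, 159, 127), (160, 158, 124), (180, 158, 104)]
top [(-100, 166, 69), (-80, 167, 139), (-60, 165, 137), (-40, 166, 110), (-20, 172, 47), (0, 172, 100), (20, 171, 170), (40, 163, 140), (60, 163, 137), (80, 162, 134), (100, 162, 137), (120, 161, 138), (140, 161, 135), (160, 160, 141), (180, 159, 127)]
scene [(-140, 160, 14), (-120, 165, 136), (-100, 165, 135), (-80, 164, 142), (-60, 164, 136), (-40, 163, 138), (-20, 180, 194), (0, 188, 206), (20, 171, 171), (40, 162, 134), (60, 161, 131), (80, 160, 131), (100, 160, 124), (120, 160, 129), (140, 159, 127), (160, 159, 119), (180, 158, 104)]
5 40.975 [ 0.01587245 -0.06968624  0.09532177]
```

View pics/hung.png

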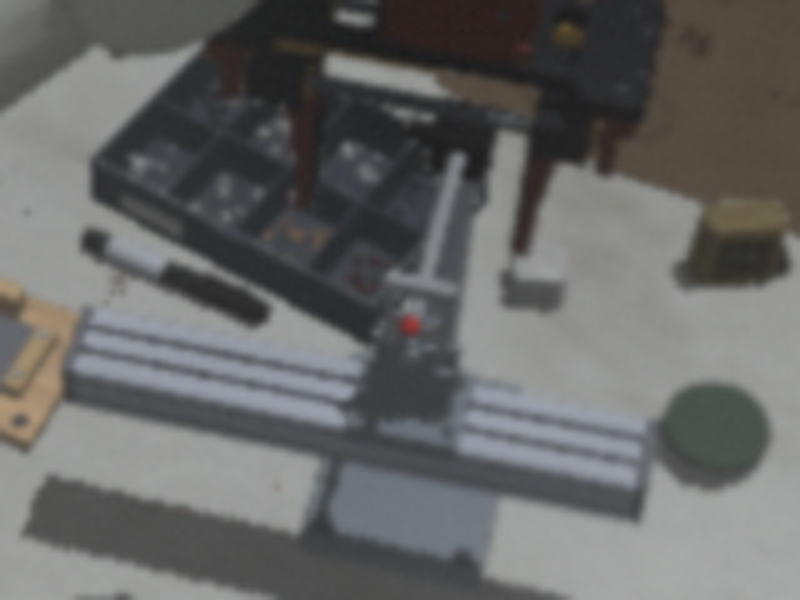

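```bash
python3 -c "
from bench import *
job_done()"
```

```text
the job is handed in; nothing more can be done
```

The lamp is hanging by its link from the hook alone, nearly level and at rest. I handed the job in at about 41 s of the 72 s allowed; no verdict was reported.

- **Balance:** A trial lift tilted the lamp about 25°, with the +y end low, so the hanger had to go roughly 35 mm towards that end. I gripped the fork and dragged it there. A second lift showed about 1.2° of tilt.
- **Hanging:** I threaded the link over the red tip without contact. Lowering it onto the hook's seat took the lamp's full 8 N off the gripper, with the eye at about 0.2585 m, as expected. Then I released it and backed off upwards.
- **Last checks:**
  - The length slopes by about 0.023 rad (1.3°), against a limit of 0.07.
  - The underside is about 0.128 m above the bench, against the required 0.11.
  - Two pictures 1 s apart showed no movement, and the robot touches nothing.
  - The arm did not go near the marker, tin or tape roll. The marker and tin look undisturbed in the last picture, but I didn't measure them. The tape roll is outside that picture.

No check failed. The remaining tilt read 1.2° to 1.65° across the four measurements, a spread of about what the 2 mm camera calibration allows.

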